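# Load the reference standard and hold the photometer slide at its click

### The arm

A 6-joint arm with a two-finger parallel gripper is mounted at the origin on the work surface. World frame = base frame: x ahead of the robot, y to its left, z up, the work surface at z = 0. Lengths are in mm, angles in rad, forces in N, time in s.
With the tool pointing down it reaches from about 400 to 925 mm from the base axis. Payload 3.4 kg.
Tool frame: the origin (TCP) lies on the centre line of the jaws, within the pads' length; the fingertips stand 17 mm ahead of it and the grasp point (between the pads) lies 2 mm behind it; z points along the fingers, y is the line along which they close (so a half turn about z gives the same grasp; the last joint's range is limited). The gripper opens to 85 mm and grips with 20 to 120 N. Pads are 22 mm wide; open, the fingers measure 114 mm over their backs; the gripper's body (76 mm by 85 mm) begins 54 mm behind the grasp point. The pads swing forward as they close: fully open they stand 13 mm farther back than shut.
Start: joints at [1.052, 0.307, 1.506, -0, 1.328, -0.073], TCP at [247.432, 519.046, 248.305] pointing down, gripper open.
Joint ranges: [-3.12, 3.12], [-1.05, 2.28], [0.14, 2.33], [-1.42, 4.57], [0.1, 2.73], [-2.68, 2.68]. Speed limits (rad/s): [2.57, 2.57, 3.14, 3.14, 3.14, 3.14].

### API

Orientations are given as a unit quaternion [x, y, z, w].
In Python, from workcell import manip gives the robot as it stands.
- The arm moves only by the tool step_arm, never from a script. Its argument "targets" is a list of rows, each a list of 7 numbers: the turn, a rotation vector about the world's x, y, z in rad, then the shift along the world's x, y, z in m, then the opening, from 0 (shut) to 1 (fully open). In form: [[wx, wy, wz, dx, dy, dz, jaw], ...]. A call has 1 to 5 rows; each row is the pose to reach, as a shift and turn from the pose commanded when the call began; what a row does not reach only later rows make up. A row lasts 1/10 s, in which the tool goes at most 50 mm and 8.59 degrees, less where a joint would pass 70% of its speed; a pose out of reach is approached as far as the arm can. A call with a gripper value outside its range is refused whole. The fingers move at their own pace and stop on an object; "force" is the grip in N (left out, the last holds). Time passes only in rows, so rows that repeat a pose let the fingers close. It gives the time, the measured TCP pose, the force, the opening and the grip force at its end, in the units of the state.
- manip.get_state(): the state, without advancing time (a new reading comes with each control period).
- manip.capture(name): name is "scene" or "top" or "wrist"; returns a dict with "color" (384x512x3 uint8, red, green, blue), "K" (3x3 intrinsics, pixels), "rvec" (rotation vector, rad) and "tvec" (3), from world to camera coordinates, as OpenCV has them; the wrist camera has in their place "T_tool_cam" (4x4, takes a point from camera to tool coordinates, whose origin is the TCP and whose axes are the flange's). Camera axes: x right, y down, z forward; pixel columns grow to the right and rows downward; lengths in mm; the calibration is good to about 2 mm. A picture is of the moment at which its call begins: read the wrist's pose just before it. There is no depth.
- manip.close_job(): hands the job in; it is judged then, once.
Trained networks look in a picture, given as the dict that the camera call returned (one of the last four; its "shot" number tells which), for a name from the list of things; names that differ only in an ending like _2 or _b are one class to them, and where a whole thing is asked for, a point or a joint stands for the part that bears it (a point fixed in the world has none). Each returns a list of dicts, best first, with "score" (0 to 1); they miss things now and then, are a little off and sometimes report something else, mostly with a low value. They report only what shows in the picture. A call takes as long as a camera call. They do not tell look-alikes from the thing itself.
- manip.spot_in(target, picture): "extent" ([centre column, centre row, width, height] as shares, 0 to 1, of the picture: columns of its width, rows of its height, round what is visible of it).
- manip.cut_out(target, picture): "region" (384x512 bool, what is visible of it) and "extent" ([centre column, centre row, width, height] as shares, 0 to 1, of the picture: columns of its width, rows of its height, round what is visible of it).
- manip.mark_of(target, picture): "centre" ([column, row] as shares, 0 to 1, of the picture: columns of its width, rows of its height: a listed point, or the origin of a listed thing).
The state is a dict: "time": time; "joint_positions": joint angles; "joint_vel": joint speeds; "joint_efforts": joint torques, N m; "tool_pos": TCP position; "orientation": TCP orientation; "force": force on the tool from outside, world axes, zero at the start; "torque": the same for the moment, N m; "grip_width": opening from 0.0 (shut) to 1.0 (fully open); "finger_force": force on a finger pad.
Only numpy, scipy, OpenCV 4.12 (cv2) and the standard library are available. Lean on these libraries where they do the work, as an engineer would, in place of code of your own. Each camera call takes 0.05 s, during which the arm holds its last target. There are 200 camera calls.

### The job

Take the reference standard (the straight capped cylinder, the tallest thing in the crate) out of the crate and stand it fully down in the pocket of the photometer's slide while the slide is still at its home end, then let go of it. Then, with the fingers on the slide (its upright tab is there for this), push it along its rail against its return spring until you feel the ball click into its notch, without ever running it to the end of its travel, and finish while still holding the slide there with the fingers (it springs back if released). Do not tip over or take out the other things in the crate.

Things in the scene. Friction and masses are not known exactly. Their poses are not given: they have to be found in the camera images.
- standard: the reference standard: a plain straight upright cylinder, 26 mm in diameter and 70 mm tall, white with a black cap of the same diameter on its top 18 mm; 40 to 85 g. Origin at the centre of its underside, z up. It stands in one of six places of the crate (two rows of three, 75 mm apart, each thing up to 4 mm off), among five others, all shorter
- crate: open grey crate resting on the table, 180 mm (its x) by 255 mm (its y), 40 mm high, 5 mm walls and floor; origin at the centre of its underside. The two rows of three run along its y, at x = -37.5 and +37.5 mm; y = -75, 0, +75 mm
- photometer: fixed low bench instrument; grey body 110 mm (x) by 270 mm (y), 38 mm high, origin at the centre of its underside. A slide runs along its own +y on two steel rails on top. Along its +x side stands a cream lamp head 50 mm thick, 82 mm high whose near face is 55 mm from the rail's midline
- pocket (a point): centre of the floor of the pocket in the slide, 54 mm above the table: a round hole 30 mm in diameter and 20 mm deep with a 3 mm chamfer, in a 50 mm square aluminium block on the slide whose top is 74 mm above the table. It moves with the slide; axes as the photometer's
- tab_top (a point): centre of the top of the slide's black upright tab, 99 mm above the table: 14 mm thick along the rail (y), 24 mm across it (x), standing 45 mm above the slide's plate, on the midline, 85 mm to the -y side of the pocket. It moves with the slide; axes as the photometer's
- carriage (a joint): travel of the slide along +y of the photometer: 0 at home, 0.09 m at the far end. A spring pulls it home with 7.5 N at 0, 9.8 N at 0.09, plus under 1 N friction; released it slides home, even from the notch. The notch is unseen, anywhere from 0.035 to 0.07 m; over the last 6 mm before its centre the push needed falls by up to 4 N or so; at the centre it jumps to some 4 N above the spring's
- ball (a joint): lift of the hidden spring ball under the slide: 0 while the slide's flat underside presses on it, about 0.0033 m when it sits at the centre of the notch, about 0.0018 m with the slide 2 mm off the centre; held from rising past 0.0036 m
- jar: white squat jar with black lid, 42 mm wide, 42 mm tall; stands in the crate; origin at the centre of its underside; to be left there, upright
- flask: white necked flask, 36 mm wide, 60 mm tall, neck 18 mm; stands in the crate; origin at the centre of its underside; to be left there, upright
- phial: white small capped cylinder, 18 mm wide, 46 mm tall; stands in the crate; origin at the centre of its underside; to be left there, upright
- adapter: black ring, 38 mm wide, 22 mm high, bore 22 mm; stands in the crate; origin at the centre of its underside; to be left there, upright
- stopper: white tapered stopper with a knob, 36 mm wide, 42 mm tall; stands in the crate; origin at the centre of its underside; to be left there, upright
There are look-alikes about, which are no part of the job. What is shaped like the standard but pink or turquoise is not meant.

How it is judged (in metres and radians):
On the way:
1. the standard stands fully down in the pocket, let go, with the slide still at home (horizontal distance between standard and pocket below 0.006 m and distance between standard and pocket below 0.008 m and angle between standard's own z axis and vertical below 0.12 rad and contact force between the fingers and standard below 0.2 N and value of joint carriage below 0.02 m), for 0.2 s.
At the end, for the whole second after the job is handed in: The standard stands in the pocket (6 mm off centre at most, within 8 mm of its floor, tilt under 0.12 rad), untouched by the robot; the ball is lifted over 1.2 mm (slide within about 2.5 mm of the centre of the notch), the slide rests, and the fingers hold it with over 2 N (horizontal distance between standard and pocket below 0.006 m and distance between standard and pocket below 0.008 m and angle between standard's own z axis and vertical below 0.12 rad and value of joint ball above 0.0012 m and value of joint carriage between 0.03 and 0.075 m and velocity of joint carriage between -0.01 and 0.01 m/s and contact force between the fingers and carriage above 2 N and contact force between each of the arm, the fingers and standard below 0.2 N); the arm keeps its last pose, push and grip.
It fails at once if the slide is run to the end of its travel (beyond 86 mm) (value of joint carriage above 0.086 m).
It fails at once if another thing in the crate is tipped over (angle between any of jar, flask, phial, adapter, stopper's own z axis and vertical above 0.7 rad).
It fails at once if another thing is taken out of the crate (distance between any of jar, flask, phial, adapter, stopper and crate above 0.16 m).
It also fails if it takes over 72 s, if anything falls off the work surface, if the arm or the gripper's body presses on something with over 40 N, if the wrist force passes 120 N, or if a joint passes its speed limit or range.

## Working session

There is one attempt and no reset: what is moved stays moved. The work goes in short steps, Python scripts to look and compute and a tool call to move; the robot and the scene stay as the last step left them, time stands still between calls to the robot, and variables do not carry over. Pictures are saved under pics/ and viewed, at most 10 in all, crops included, and the job is handed in when it is done.

Besides the shell and the picture viewer there is one more tool, called after "Call:" as name([rows], argument=value, ...), one row to a line, values as JSON. step_arm: Moves the arm, as the interface text tells. Its arguments: {"type":"object","properties":{"targets":{"type":"array","items":{"type":"array","items":{"type":"number"}}},"force":{"type":"number"}},"required":["targets"]}

```bash
mkdir -p pics; cat > h.py <<'E'
import numpy as np, cv2
from workcell import manip
from scipy.spatial.transform import Rotation as R
def cam(name):
    s=manip.get_state(); p=manip.capture(name)
    if name=="wrist":
        T=np.eye(4);T[:3,:3]=R.from_quat(s["orientation"]).as_matrix();T[:3,3]=s["tool_pos"]
        W=T@np.array(p["T_tool_cam"])
    else:
        M=np.eye(4);M[:3,:3]=cv2.Rodrigues(np.array(p["rvec"],float))[0];M[:3,3]=np.ravel(p["tvec"]);W=np.linalg.inv(M)
    return p,W
def at(p,W,share,z):
    px=np.array([share[0]*512,share[1]*384,1.]);d=W[:3,:3]@np.linalg.solve(np.array(p["K"]),px)
    return W[:3,3]+d*(z-W[2,3])/d[2]
def proj(p,W,X):
    c=np.linalg.inv(W)@np.append(X,1);q=np.array(p["K"])@c[:3];return q[:2]/q[2]
def save(p,n): cv2.imwrite("pics/"+n,p["color"][:,:,::-1])
E
python3 - <<'E'
from h import *
for n in("scene","top"):
    p,W=cam(n);save(p,n+".png");print(n,W[:3,3].round())
    for t,z in(("standard",0),("crate",0),("photometer",0),("pocket",54),("tab_top",99),("jar",5),("flask",5),("phial",5),("adapter",5),("stopper",5)):
        if t=="standard":z=5
        for r in manip.mark_of(t,p)[:3]:
            print(t,round(r["score"],2),(np.array(r["centre"])*[512,384]).round(),at(p,W,r["centre"],z).round(1))
print(manip.get_state())
a=cv2.imread("pics/scene.png");b=cv2.imread("pics/top.png");cv2.imwrite("pics/both.png",cv2.resize(np.hstack([a,b]),(800,300)))
E
```

```text
scene [1012.  601.  756.]
standard 0.85 [332. 262.] [464.9 282.    5. ]
standard 0.73 [377. 291.] [460. 402.   5.]
standard 0.69 [345. 233.] [368.6 249.5   5. ]
crate 0.73 [296. 258.] [509.5 213.    0. ]
photometer 0.56 [191. 175.] [ 493.9 -208.2    0. ]
photometer 0.22 [309. 281.] [540.2 278.6   0. ]
pocket 0.69 [187. 158.] [ 493.8 -219.1   54. ]
pocket 0.68 [303. 250.] [519.8 236.6  54. ]
pocket 0.58 [330. 265.] [509.8 306.   54. ]
tab_top 0.82 [172. 128.] [ 466.2 -315.2   99. ]
jar 0.62 [285. 264.] [546.1 211.3   5. ]
flask 0.92 [312. 284.] [546.2 290.    5. ]
phial 0.42 [259. 247.] [551.7 130.7   5. ]
adapter 0.52 [302. 248.] [480.1 205.    5. ]
stopper 0.52 [278. 227.] [470.3 116.3   5. ]
top [ 420.   39. 1250.]
standard 0.71 [173. 197.] [469.9 286.4   5. ]
standard 0.63 [201. 183.] [510.9 212.1   5. ]
standard 0.6 [119. 183.] [506.8 434.7   5. ]
crate 0.59 [202. 180.] [518.  210.8   0. ]
photometer 0.65 [359. 191.] [ 492.6 -216.2    0. ]
pocket 0.64 [365. 189.] [ 494.3 -219.    54. ]
tab_top 0.73 [405. 197.] [ 473.3 -309.3   99. ]
jar 0.64 [203. 168.] [550.9 206.5   5. ]
flask 
[... 274 characters left out ...]
int_positions': array([ 1.05249793e+00,  3.06780294e-01,  1.50637404e+00,  2.29588426e-05,
        1.32840100e+00, -7.35060493e-02]), 'joint_vel': array([ 0.00156825,  0.00031811, -0.00068178, -0.00056928, -0.00049528,
        0.00075448]), 'joint_efforts': array([ 7.85023840e-04, -4.57488763e+01, -2.52345926e+01,  2.59028775e-04,
        8.16826723e-04,  1.87388810e-05]), 'tool_pos': array([247.43310776, 519.06047683, 248.32601809]), 'orientation': array([ 2.20570104e-01,  9.75371124e-01,  2.10943171e-05, -5.21956040e-06]), 'force': array([ 0.73591073,  0.28171984, -0.64369076]), 'torque': array([-0.02055294,  0.01605559,  0.03992544]), 'finger_force': 0.0, 'grip_width': 1.0021947814975456}
```

View pics/top.png

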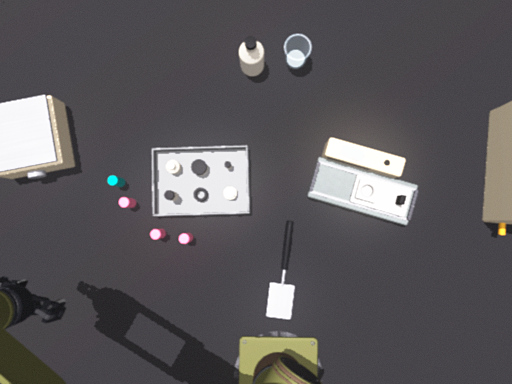

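View pics/scene.png

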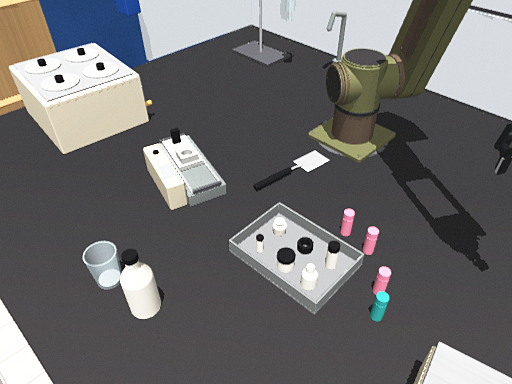

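The top view shows the crate at about (200,180) px. The standard is the white cylinder with a black cap at (170,196), and the adapter and flask are next to it. The pink and turquoise look-alikes are outside the crate. The photometer is at (362,190), with its pocket at (367,190) and tab at (401,200), and the scene view agrees. I'll move above the standard and look closer.

Call:
step_arm([
  [0,0,0.44,0.22,-0.23,-0.02,1],
  [0,0,0.44,0.22,-0.23,-0.02,1],
  [0,0,0.44,0.22,-0.23,-0.02,1],
  [0,0,0.44,0.22,-0.23,-0.02,1],
  [0,0,0.44,0.22,-0.23,-0.02,1],
])

```text
time: 1.6
tool_pos: [413.0, 346.0, 233.5]
orientation: [0.002, 1.0, 0.0, 0.0]
force: [0.9, -0.1, 0.0]
grip_width: 1.005
finger_force: 0.0
```

Call:
step_arm([
  [0,0,0,0.055,-0.06,0,0.6],
  [0,0,0,0.055,-0.06,0,0.6],
  [0,0,0,0.055,-0.06,0,0.6],
  [0,0,0,0.055,-0.06,0,0.6],
])

```text
time: 2.0
tool_pos: [467.3, 286.7, 233.3]
orientation: [0.004, 1.0, 0.0, -0.0]
force: [-0.9, 0.5, 0.1]
grip_width: 0.601
finger_force: 0.0
```

```bash
cat > look.py <<'E'
from h import *
import sys
n=sys.argv[1]; p,W=cam("wrist");save(p,n)
s=manip.get_state();print("tcp",s["tool_pos"].round(1),s["orientation"].round(3),"cam",W[:3,3].round())
for a in sys.argv[2:]:
    t,z=a.split("@")
    for r in manip.mark_of(t,p)[:2]:
        print("mark",t,round(r["score"],2),(np.array(r["centre"])*[512,384]).round(),at(p,W,r["centre"],float(z)).round(1))
    for r in manip.spot_in(t,p)[:2]: print("spot",round(r["score"],2),(np.array(r["extent"])*[512,384,512,384]).round())
E
python3 look.py w1.png standard@5 flask@5 adapter@5
```

```text
tcp [466.7 287.4 233.3] [ 0.003  1.     0.    -0.   ] cam [395. 287. 360.]
mark standard 0.92 [215.  62.] [365.6 247.6   5. ]
mark standard 0.79 [375. 188.] [507.3 432.1   5. ]
spot 0.93 [209.  53.  30.  34.]
spot 0.9 [250. 169.  24.  45.]
mark flask 0.7 [248. 221.] [548.5 280.    5. ]
spot 0.84 [252. 231.  38.  44.]
mark adapter 0.69 [191. 167.] [479.5 215.1   5. ]
spot 0.97 [187. 169.  34.  37.]
```

View pics/w1.png

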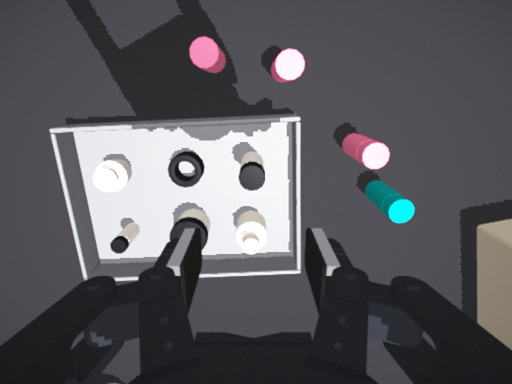

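The wrist view shows the standard, black cap, at (251,169) in the near corner of the crate, with the adapter to its left and the flask below. Next I fit the cylinder's silhouette.

```bash
cat > fit.py <<'E'
from h import *
from scipy.optimize import least_squares
a=np.linspace(0,2*np.pi,90)
def fitcyl(p,W,x0,z0=5):
    def box(v):
        q=np.array([proj(p,W,[v[0]+13*np.cos(t),v[1]+13*np.sin(t),z]) for z in(z0,z0+70) for t in a]);return np.r_[q.min(0),q.max(0)]
    best=None
    for r in manip.cut_out("standard",p):
        ys,xs=np.nonzero(r["region"]);b=np.array([xs.min(),ys.min(),xs.max()+1,ys.max()+1])
        f=least_squares(lambda v:box(v)-b,x0)
        print(round(r["score"],2),b,f.x.round(1),f.fun.round(1))
E
python3 - <<'E'
from fit import *
p,W=cam("wrist");fitcyl(p,W,[470,286])
E
```

```text
0.95 [270  51 303  84] [375. 319.] [-0.9 -0.4  0.7  0.5]
0.9 [237 153 264 192] [475.  285.9] [-0.2 -0.8  0.2  0.7]
0.76 [188  38 224  74] [364.6 246. ] [-0.8 -0.5  1.   0.7]
0.68 [341 136 387 171] [455.2 400.7] [-1.2 -1.4  1.   1.3]
0.56 [362 182 412 225] [510.1 431. ] [-0.3 -0.9  0.3  0.8]
```

Call:
step_arm([
  [0,0,0,0.008,-0.001,-0.05,0.6],
  [0,0,0,0.008,-0.001,-0.1,0.6],
  [0,0,0,0.008,-0.001,-0.14,0.6],
  [0,0,0,0.008,-0.001,-0.173,0.6],
  [0,0,0,0.008,-0.001,-0.173,0.6],
])

```text
time: 2.95
tool_pos: [471.4, 284.8, 56.1]
orientation: [0.002, 1.0, -0.002, -0.004]
force: [-0.6, 0.4, 0.1]
grip_width: 0.597
finger_force: 0.0
```

Call:
step_arm([
  [0,0,0,0,0,0,0.2],
  [0,0,0,0,0,0,0.2],
  [0,0,0,0,0,0,0.2],
  [0,0,0,0,0,0,0.2],
  [0,0,0,0,0,0,0.2],
], force=40)

```text
time: 3.45
tool_pos: [476.0, 286.9, 62.0]
orientation: [0.002, 1.0, 0.001, 0.001]
force: [-0.9, -1.1, 6.1]
grip_width: 0.29
finger_force: 39.8
```

Call:
step_arm([
  [0,0,0,0,0,0.03,0.2],
  [0,0,0,0,0,0.07,0.2],
  [0,0,0,0,0,0.11,0.2],
  [0,0,0,0,0,0.14,0.2],
  [0,0,0,0,0,0.14,0.2],
])

```text
time: 3.95
tool_pos: [477.8, 287.8, 205.8]
orientation: [0.002, 1.0, 0.002, 0.005]
force: [-0.3, -0.7, -0.2]
grip_width: 0.293
finger_force: 39.4
```

```bash
python3 look.py w2.png standard@100; python3 -c "
from h import *
print(manip.get_state())"
```

```text
tcp [476.4 287.  203.2] [0.002 1.    0.001 0.003] cam [405. 287. 331.]
mark standard 0.97 [254. 203.] [491.8 288.8 100. ]
mark standard 0.96 [361. 134.] [437.9 368.4 100. ]
spot 0.94 [199.  34.  41.  46.]
spot 0.74 [291.  47.  39.  41.]
{'time': 4.1, 'joint_positions': array([ 4.66262949e-01,  3.19551305e-01,  1.61936496e+00, -2.03640765e-05,
        1.20352409e+00, -1.09969884e+00]), 'joint_vel': array([-0.00148922,  0.02307593,  0.02415569, -0.00064415, -0.00073586,
       -0.00208742]), 'joint_efforts': array([ 4.87558282e-03, -4.62887657e+01, -2.44434589e+01,  9.39402344e-04,
       -7.64133479e-02,  1.51081485e-05]), 'tool_pos': array([474.27356497, 285.92473738, 199.96931366]), 'orientation': array([ 2.41360633e-03,  9.99996997e-01, -1.99933010e-04, -3.73850747e-04]), 'force': array([-0.76520125, -0.08355083, -0.94056256]), 'torque': array([-0.00987843,  0.04466697,  0.00219727]), 'finger_force': 39.39847871661186, 'grip_width': 0.29065523003493654}
```

View pics/w2.png

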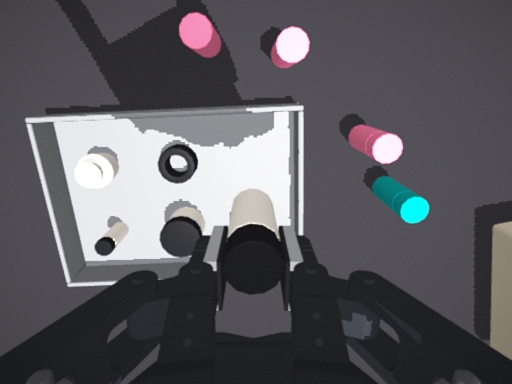

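The standard is held upright at (253,240) px, and the rest of the crate is undisturbed. I'll carry it to the photometer.

Call:
step_arm([
  [0,0,-0.05,0.005,-0.03,0.01,0.2],
  [0,0,-0.1,0.01,-0.075,0.02,0.2],
  [0,0,-0.15,0.01,-0.12,0.03,0.2],
  [0,0,-0.2,0.01,-0.165,0.03,0.2],
  [0,0,-0.23,0.01,-0.21,0.03,0.2],
])

```text
time: 4.6
tool_pos: [483.6, 74.6, 228.7]
orientation: [0.118, 0.993, -0.0, -0.002]
force: [1.1, -1.0, -0.3]
grip_width: 0.297
finger_force: 39.4
```

Call:
step_arm([
  [0,0,0,0,-0.045,0,0.2],
  [0,0,0,0,-0.09,0,0.2],
  [0,0,0,0,-0.135,0,0.2],
  [0,0,0,0,-0.18,0,0.2],
  [0,0,0,0,-0.225,0,0.2],
])

```text
time: 5.1
tool_pos: [483.4, -150.0, 228.3]
orientation: [0.117, 0.993, 0.001, -0.002]
force: [0.5, -0.1, -0.3]
grip_width: 0.292
finger_force: 39.4
```

Call:
step_arm([
  [0,0,0,0,-0.035,0,0.2],
  [0,0,0,0,-0.06,0,0.2],
  [0,0,0,0,-0.07,0,0.2],
  [0,0,0,0,-0.07,0,0.2],
  [0,0,0,0,-0.07,0,0.2],
])

```text
time: 5.6
tool_pos: [484.3, -217.4, 229.3]
orientation: [0.117, 0.993, 0.001, -0.001]
force: [0.4, 0.2, 0.3]
grip_width: 0.291
finger_force: 39.5
```

```bash
python3 look.py w3.png pocket@54 tab_top@99 photometer@0 standard@120;python3 look.py w3b.png pocket@54 tab_top@99; python3 - <<'E'
from h import *
for n in("scene","top"):
    p,W=cam(n)
    for t,z in(("pocket",54),("tab_top",99)):
        for r in manip.mark_of(t,p)[:2]: print(n,t,round(r["score"],2),at(p,W,r["centre"],z).round(1))
E
```

```text
tcp [ 484.5 -217.1  229.6] [ 0.117  0.993  0.001 -0.001] cam [ 415. -201.  356.]
mark pocket 0.91 [254. 174.] [ 491.2 -217.7   54. ]
spot 0.57 [214. 171. 151.  78.]
mark tab_top 0.75 [150. 185.] [ 468.7 -304.2   99. ]
spot 0.8 [209. 170. 156.  77.]
mark photometer 0.94 [256. 160.] [ 490.1 -214.5    0. ]
spot 0.57 [255. 195. 277. 168.]
mark standard 0.87 [251. 204.] [ 498.3 -222.2  120. ]
spot 0.64 [253. 240.  58. 107.]
tcp [ 485.1 -218.4  230.5] [ 0.117  0.993 -0.     0.   ] cam [ 415. -201.  357.]
mark pocket 0.61 [254. 175.] [ 493.9 -218.8   54. ]
spot 0.77 [214. 171. 149.  79.]
mark tab_top 0.72 [254. 206.] [ 510.1 -223.1   99. ]
mark tab_top 0.58 [151. 178.] [ 464.8 -303.    99. ]
scene pocket 0.83 [ 495.4 -207.9   54. ]
scene tab_top 0.59 [ 468.7 -294.5   99. ]
top pocket 0.55 [ 491.4 -218.2   54. ]
```

View pics/w3.png

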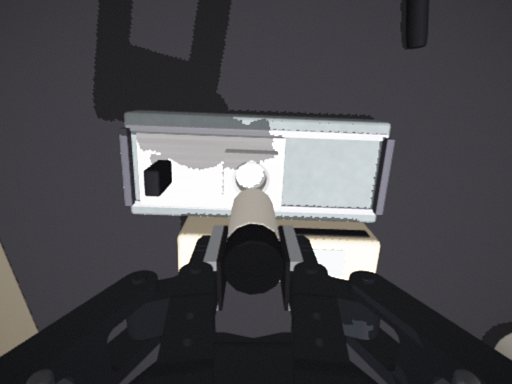

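View crop.

The pocket shows at about (251,178) px, just past the base of the held standard, and the slide lies along the image columns. I'll zoom in and fit both.

```bash
python3 - <<'E'
from fit import *
p,W=cam("wrist");c=p["color"][145:225,200:310,::-1];cv2.imwrite("pics/crop.png",cv2.resize(c,None,fx=7,fy=7,interpolation=cv2.INTER_CUBIC))
s=manip.get_state();print(s["tool_pos"].round(1))
fitcyl(p,W,[484,-218],s["tool_pos"][2]-55.3)
for u,v in((250,178),(251,178),(250,180)):print(at(p,W,[u/512,v/384],74).round(1))
E
```

```text
[ 484.9 -218.8  230.3]
0.57 [223 189 283 295] [ 482.4 -217.9] [-2.  -1.7  2.   1.4]
[ 490.7 -222.6   74. ]
[ 490.9 -221.7   74. ]
[ 492.6 -223.1   74. ]
```

View pics/crop.png

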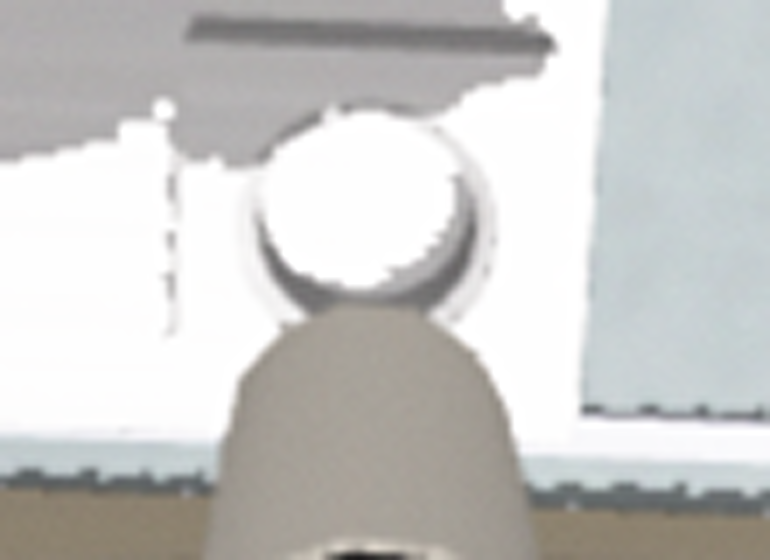

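Call:
step_arm([
  [0,0,-0.025,0.008,-0.001,-0.04,0.2],
  [0,0,-0.025,0.008,-0.001,-0.08,0.2],
  [0,0,-0.025,0.008,-0.001,-0.09,0.2],
  [0,0,-0.025,0.008,-0.001,-0.09,0.2],
  [0,0,-0.025,0.008,-0.001,-0.09,0.2],
])

```text
time: 7.2
tool_pos: [493.8, -220.2, 141.4]
orientation: [0.13, 0.992, -0.0, 0.001]
force: [-0.1, -0.5, -0.3]
grip_width: 0.288
finger_force: 39.5
```

```bash
python3 - <<'E'
from fit import *
p,W=cam("wrist");c=p["color"][100:240,150:350,::-1];cv2.imwrite("pics/crop2.png",cv2.resize(c,None,fx=4,fy=4,interpolation=cv2.INTER_CUBIC))
s=manip.get_state();T=s["tool_pos"];print(T.round(1),np.array(p["K"]).round(1).tolist(),W[:3,3].round(1))
for z in(74,):
  for t in(0,np.pi/2,np.pi,-np.pi/2): print("std bottom",proj(p,W,[T[0]+13*np.cos(t),T[1]+13*np.sin(t),T[2]-55.3]).round(1),"rim",proj(p,W,[T[0]+18*np.cos(t),T[1]+18*np.sin(t),74]).round(1))
for r in manip.mark_of("pocket",p)[:2]:print(r["score"],at(p,W,r["centre"],54).round(1))
E
```

```text
[ 494.2 -220.4  142. ] [[312.3, 0.0, 252.9], [0.0, 312.3, 184.2], [0.0, 0.0, 1.0]] [ 424.  -201.4  267.6]
std bottom [257.7 230.8] rim [259.2 229.2]
std bottom [272.7 207.3] rim [278.9 198.5]
std bottom [246.9 193.1] rim [245.2 179.8]
std bottom [232.2 217.3] rim [226.2 211.7]
0.65 [ 494.3 -220.1   54. ]
```

View pics/crop2.png

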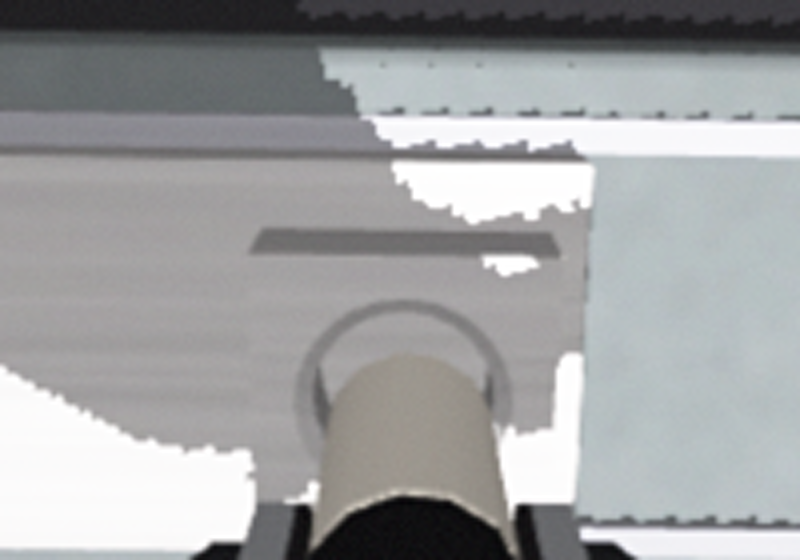

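The rim centre is within about 1 mm of the standard's axis, so I'll lower it into the pocket.

Call:
step_arm([
  [0,0,0,0,-0.001,-0.008,0.2],
  [0,0,0,0,-0.001,-0.014,0.2],
  [0,0,0,0,-0.001,-0.02,0.2],
  [0,0,0,0,-0.001,-0.025,0.2],
  [0,0,0,0,-0.001,-0.028,0.2],
])

```text
time: 7.8
tool_pos: [492.6, -220.5, 111.6]
orientation: [0.13, 0.992, 0.0, -0.001]
force: [0.5, 0.0, -1.2]
grip_width: 0.289
finger_force: 39.5
```

Call:
step_arm([
  [0,0,0,0,0,-0.001,0.2],
  [0,0,0,0,0,-0.001,0.2],
  [0,0,0,0,0,-0.002,0.2],
  [0,0,0,0,0,-0.002,0.2],
])

```text
time: 8.2
tool_pos: [493.2, -220.8, 111.0]
orientation: [0.129, 0.992, -0.0, 0.0]
force: [-1.4, 0.2, 4.0]
grip_width: 0.293
finger_force: 40.1
```

Call:
step_arm([
  [0,0,0,0,0,0,0.6],
  [0,0,0,0,0,0,0.6],
  [0,0,0,0,0,0,0.6],
  [0,0,0,0,0,0,0.6],
  [0,0,0,0,0,0,0.6],
])

```text
time: 8.7
tool_pos: [492.9, -220.7, 110.3]
orientation: [0.13, 0.992, 0.0, -0.0]
force: [-0.4, 0.3, 0.8]
grip_width: 0.6
finger_force: 0.0
```

Call:
step_arm([
  [0,0,0,0,0,0.02,0.6],
  [0,0,0,0,0,0.05,0.6],
  [0,0,0,0,0,0.08,0.6],
  [0,0,0,0,0,0.1,0.6],
  [0,0,0,0,0,0.1,0.6],
])

```text
time: 9.2
tool_pos: [495.0, -221.7, 213.6]
orientation: [0.13, 0.992, -0.001, 0.003]
force: [1.1, -0.6, -0.3]
grip_width: 0.602
finger_force: 0.0
```

```bash
python3 - <<'E'
from fit import *
p,W=cam("wrist");cv2.imwrite("pics/w4.png",p["color"][:,:,::-1])
s=manip.get_state();print(s["tool_pos"].round(1),s["orientation"].round(3))
fitcyl(p,W,[493,-220],54)
for r in manip.mark_of("tab_top",p)[:2]:print(r["score"],np.array(r["centre"])*[512,384],at(p,W,r["centre"],99).round(1))
E
```

```text
[ 493.9 -221.2  211.7] [ 0.13   0.992 -0.001  0.002]
0.93 [236 155 270 204] [ 492.1 -220.8] [-0.9 -2.4  0.9  2. ]
0.92 [144.1792 176.2176] [ 467.  -304.1   99. ]
```

View pics/w4.png

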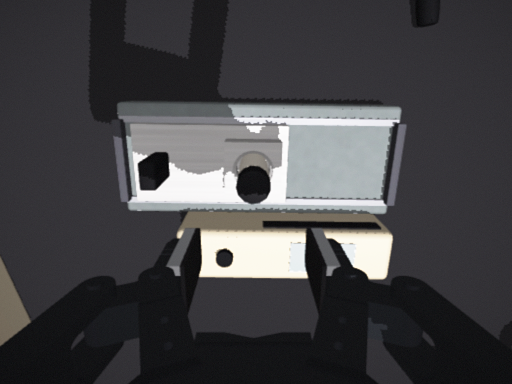

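The standard is standing in the pocket, with its cap at (253,185) px, and the fingers are clear. Next I'll move over the tab and grip it along the rail direction.

Call:
step_arm([
  [0,0,0,-0.012,-0.041,0,0.6],
  [0,0,0,-0.023,-0.082,0,0.6],
  [0,0,0,-0.023,-0.082,0,0.6],
  [0,0,0,-0.023,-0.082,-0.03,0.6],
  [0,0,0,-0.023,-0.082,-0.06,0.6],
])

```text
time: 9.85
tool_pos: [469.8, -302.7, 149.1]
orientation: [0.13, 0.991, 0.0, 0.0]
force: [-0.7, 0.6, -1.1]
grip_width: 0.596
finger_force: 0.0
```

Call:
step_arm([
  [0,0,0,0,0,-0.02,0.6],
  [0,0,0,0,0,-0.04,0.6],
  [0,0,0,0,0,-0.055,0.6],
  [0,0,0,0,0,-0.063,0.6],
  [0,0,0,0,0,-0.063,0.6],
])

```text
time: 10.35
tool_pos: [468.7, -301.3, 85.3]
orientation: [0.129, 0.992, 0.001, -0.002]
force: [-0.2, -0.2, 0.5]
grip_width: 0.598
finger_force: 0.0
```

Call:
step_arm([
  [0,0,0,0,0,0,0.1],
  [0,0,0,0,0,0,0.1],
  [0,0,0,0,0,0,0.1],
  [0,0,0,0,0,0,0.1],
  [0,0,0,0,0,0,0.1],
], force=40)

```text
time: 10.85
tool_pos: [470.4, -303.6, 88.3]
orientation: [0.13, 0.992, -0.001, 0.001]
force: [-1.3, -4.3, 4.4]
grip_width: 0.158
finger_force: 41.3
```

The tab is gripped: opening 0.158 is about 13.4 mm, against its 14 mm thickness. I'll push along (0.258, 0.968) and watch the force.

Call:
step_arm([
  [0,0,0,0.002,0.0075,0,0.1],
  [0,0,0,0.004,0.015,0,0.1],
  [0,0,0,0.006,0.0225,0,0.1],
  [0,0,0,0.0072,0.027,0,0.1],
  [0,0,0,0.0072,0.027,0,0.1],
])

```text
time: 11.35
tool_pos: [477.8, -277.5, 88.3]
orientation: [0.129, 0.992, -0.002, 0.001]
force: [-2.6, -7.0, 3.7]
grip_width: 0.157
finger_force: 41.5
```

Call:
step_arm([
  [0,0,0,0,0,0,0.1],
  [0,0,0,0,0,0,0.1],
  [0,0,0,0,0,0,0.1],
])

```text
time: 11.65
tool_pos: [477.8, -277.5, 88.3]
orientation: [0.13, 0.992, -0.001, 0.001]
force: [-1.3, -6.1, 4.3]
grip_width: 0.155
finger_force: 41.5
```

Call:
step_arm([
  [0,0,0,0.0005,0.002,0,0.1],
  [0,0,0,0.0005,0.002,0,0.1],
  [0,0,0,0.0005,0.002,0,0.1],
])

```text
time: 11.95
tool_pos: [478.1, -276.3, 88.4]
orientation: [0.129, 0.992, -0.002, 0.001]
force: [-3.0, -7.8, 4.0]
grip_width: 0.156
finger_force: 41.5
```

Call:
step_arm([
  [0,0,0,0.0005,0.002,0,0.1],
  [0,0,0,0.0005,0.002,0,0.1],
  [0,0,0,0.0005,0.002,0,0.1],
])

```text
time: 12.25
tool_pos: [478.6, -274.4, 88.4]
orientation: [0.129, 0.992, -0.002, 0.001]
force: [-2.9, -9.4, 3.0]
grip_width: 0.158
finger_force: 41.5
```

Call:
step_arm([
  [0,0,0,0.0005,0.002,0,0.1],
  [0,0,0,0.0005,0.002,0,0.1],
  [0,0,0,0.0005,0.002,0,0.1],
])

```text
time: 12.55
tool_pos: [479.2, -272.5, 88.4]
orientation: [0.129, 0.992, -0.002, 0.001]
force: [-2.3, -7.5, 3.1]
grip_width: 0.16
finger_force: 41.5
```

Call:
step_arm([
  [0,0,0,0.0004,0.0015,0,0.1],
  [0,0,0,0.0004,0.0015,0,0.1],
  [0,0,0,0.0004,0.0015,0,0.1],
])

```text
time: 12.85
tool_pos: [479.5, -271.1, 88.4]
orientation: [0.129, 0.992, -0.002, 0.001]
force: [-3.9, -9.5, 4.0]
grip_width: 0.154
finger_force: 41.5
```

Call:
step_arm([
  [0,0,0,0.0004,0.0015,0,0.1],
  [0,0,0,0.0004,0.0015,0,0.1],
  [0,0,0,0.0004,0.0015,0,0.1],
])

```text
time: 13.15
tool_pos: [480.0, -269.7, 88.4]
orientation: [0.129, 0.992, -0.002, 0.001]
force: [-3.3, -8.6, 2.2]
grip_width: 0.158
finger_force: 41.5
```

Call:
step_arm([
  [0,0,0,0.0004,0.0015,0,0.1],
  [0,0,0,0.0004,0.0015,0,0.1],
  [0,0,0,0.0004,0.0015,0,0.1],
])

```text
time: 13.45
tool_pos: [480.4, -268.2, 88.4]
orientation: [0.129, 0.992, -0.002, 0.001]
force: [-3.7, -9.8, 2.7]
grip_width: 0.158
finger_force: 41.5
```

Call:
step_arm([
  [0,0,0,0.0004,0.0015,0,0.1],
  [0,0,0,0.0004,0.0015,0,0.1],
  [0,0,0,0.0004,0.0015,0,0.1],
])

```text
time: 13.75
tool_pos: [480.8, -266.7, 88.4]
orientation: [0.129, 0.992, -0.002, 0.001]
force: [-3.3, -10.3, 2.9]
grip_width: 0.155
finger_force: 41.5
```

Call:
step_arm([
  [0,0,0,0.0004,0.0015,0,0.1],
  [0,0,0,0.0004,0.0015,0,0.1],
  [0,0,0,0.0004,0.0015,0,0.1],
])

```text
time: 14.05
tool_pos: [481.3, -265.0, 88.4]
orientation: [0.129, 0.992, -0.002, 0.001]
force: [-2.5, -9.0, 2.9]
grip_width: 0.156
finger_force: 41.5
```

Call:
step_arm([
  [0,0,0,0.0004,0.0015,0,0.1],
  [0,0,0,0.0004,0.0015,0,0.1],
  [0,0,0,0.0004,0.0015,0,0.1],
])

```text
time: 14.35
tool_pos: [481.7, -263.4, 88.4]
orientation: [0.129, 0.992, -0.002, 0.001]
force: [-4.3, -9.0, 2.2]
grip_width: 0.158
finger_force: 41.4
```

Call:
step_arm([
  [0,0,0,0.0004,0.0015,0,0.1],
  [0,0,0,0.0004,0.0015,0,0.1],
  [0,0,0,0.0004,0.0015,0,0.1],
])

```text
time: 14.65
tool_pos: [482.2, -261.6, 88.4]
orientation: [0.13, 0.992, -0.002, 0.001]
force: [-1.6, -8.1, 2.5]
grip_width: 0.156
finger_force: 41.4
```

Call:
step_arm([
  [0,0,0,0.0004,0.0015,0,0.1],
  [0,0,0,0.0004,0.0015,0,0.1],
  [0,0,0,0.0004,0.0015,0,0.1],
])

```text
time: 14.95
tool_pos: [482.8, -259.7, 88.4]
orientation: [0.13, 0.992, -0.002, 0.001]
force: [-0.9, -7.1, 2.2]
grip_width: 0.156
finger_force: 41.4
```

Call:
step_arm([
  [0,0,0,0.0004,0.0015,0,0.1],
  [0,0,0,0.0004,0.0015,0,0.1],
  [0,0,0,0.0004,0.0015,0,0.1],
])

```text
time: 15.25
tool_pos: [483.1, -258.5, 88.3]
orientation: [0.13, 0.992, -0.002, 0.001]
force: [-2.3, -8.1, 2.6]
grip_width: 0.154
finger_force: 41.4
```

Call:
step_arm([
  [0,0,0,0.0004,0.0015,0,0.1],
  [0,0,0,0.0004,0.0015,0,0.1],
  [0,0,0,0.0004,0.0015,0,0.1],
])

```text
time: 15.55
tool_pos: [483.2, -258.1, 88.4]
orientation: [0.129, 0.992, -0.003, 0.001]
force: [-3.2, -11.9, 2.9]
grip_width: 0.156
finger_force: 41.6
```

The push fell from about 10 N to 7 N. It then jumped to 12 N with almost no motion, which is the notch. I'll hold and verify.

Call:
step_arm([
  [0,0,0,0,0,0,0.1],
  [0,0,0,0,0,0,0.1],
  [0,0,0,0,0,0,0.1],
  [0,0,0,0,0,0,0.1],
  [0,0,0,0,0,0,0.1],
])

```text
time: 16.05
tool_pos: [483.2, -258.1, 88.4]
orientation: [0.129, 0.992, -0.003, 0.001]
force: [-3.1, -10.2, 3.0]
grip_width: 0.157
finger_force: 41.5
```

```bash
python3 - <<'E'
from fit import *
s0=manip.get_state();P=[];F=[]
for i in range(4):
    p,W=cam("wrist");s=manip.get_state();P.append(s["tool_pos"]);F.append(s["force"])
print(np.mean(P,0).round(2),np.mean(F,0).round(1),np.array(F)[:,1].round(1))
fitcyl(p,W,[505,-175],54);save(p,"w5.png")
E
```

```text
[ 483.23 -258.13   88.39] [ -3.6 -11.1   2. ] [-11.  -10.8 -12.1 -10.4]
0.76 [392 210 512 338] [ 504.9 -181. ] [-19.3  -4.6  11.7   5.6]
```

View pics/w5.png

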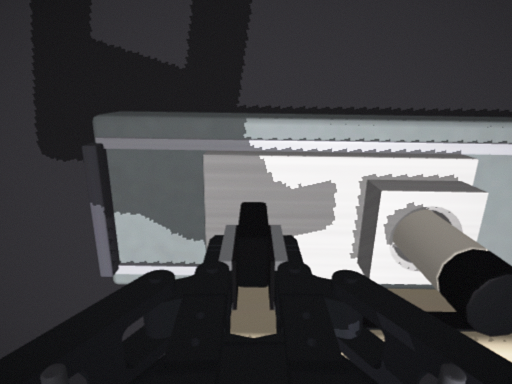

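The standard stands in the pocket at about (430,240) px. The fingers grip the tab at (254,235), and the slide is at rest in the notch. I'm handing the job in.

```bash
python3 -c "
from workcell import manip
print(manip.close_job())"
```

```text
the job is handed in; nothing more can be done
None
```

The job is handed in: the standard stands in the pocket and was let go with the slide at home. The slide is held at rest by the gripped tab, about 47 mm along its travel, where the push fell from about 10 N to 7 N and then jumped to about 12 N. No verdict came back.

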